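# Dust the light gate and hold the long sample cell in its beam

### The arm

A 7-joint arm with a two-finger parallel gripper is mounted at the origin on the work surface. World frame = base frame: x ahead of the robot, y to its left, z up, the work surface at z = 0. Lengths are in m, angles in degrees, forces in N, time in s.
With the tool pointing down it reaches from about 0.35 to 0.775 m from the base axis. Payload 3.1 kg.
Tool frame: the origin (TCP) lies on the centre line of the jaws, within the pads' length; the fingertips stand 17 mm ahead of it and the grasp point (between the pads) lies 2 mm behind it (robot.tip_reach is the distance from the TCP to the fingertips, in m); z points along the fingers, y is the line along which they close (so a half turn about z gives the same grasp; the last joint's range is limited). The gripper opens to 85 mm and grips with 20 to 120 N. Pads are 22 mm wide; open, the fingers measure 114 mm over their backs; the gripper's body (76 mm by 85 mm) begins 54 mm behind the grasp point. The pads swing forward as they close: fully open they stand 13 mm farther back than shut.
Start: joints at [66.194, 17.813, 0.802, 86.603, -0.252, 75.585, -1.558], TCP at [0.201, -0.512, 0.248] pointing down, gripper open.
Joint ranges: [-154.91, 154.91], [-16.99, 109.72], [-72.82, 74.43], [7.12, 147.25], [-82.49, 262.49], [11.32, 116.49], [-174.64, 174.64]. Speed limits (degrees/s): [159.86, 159.86, 180, 180, 180, 180, 180].

### API

Orientations are given as [roll, pitch, yaw] about the fixed x, y, z axes, in that order (R = Rz(yaw) Ry(pitch) Rx(roll)).
In Python, from station import robot, fingers, vision, workorder, recognise gives the robot as it stands. Calls block until the motion is done:
- robot.move_to(position, orientation): joint-space move of the TCP to a pose.
- robot.line_to(position, orientation=None, velocity=0.15, f_stop=None): straight line of the TCP; orientation=None keeps the orientation; velocity is the mean speed in m/s. With f_stop (N) it stops when the force on the tool has changed by that much, and returns True; else False.
- robot.move_j(angles): joint-space move.
- fingers.gripper_to(opening, force=None): opening from 0.0 (shut) to 1.0 (fully open); force is the grip in N (None keeps the last); returns when the fingers have stopped.
- robot.pause(seconds).
- robot.inverse_kinematics(position, orientation): joint angles nearest the present ones, or None.
- vision.grab_frame(name): name is "scene" or "top" or "wrist"; returns the picture (420x560x3 uint8, red, green, blue); there is no depth.
- vision.calibration(name): a dict with "mtx" (3x3 intrinsics, pixels), "k1" (the pictures are not rectified: a ray, as slopes to the right and down, at radius r is drawn at 1 + k1 r^2 times it, then the intrinsics apply), "extrinsics" (4x4, takes a point from world to camera coordinates); the wrist camera has in their place "T_tool_cam" (4x4, takes a point from camera to tool coordinates, whose origin is the TCP and whose axes are the flange's). Camera axes: x right, y up, looking along -z (the intrinsics and any distortion apply to the point x, -y, -z); pixel columns grow to the right and rows downward; lengths in m; the calibration is good to about 2 mm. A picture is of the moment at which its call begins: read the wrist's pose just before it. calibration takes no time and is no camera call.
A pose or a line that the arm cannot do raises robot.PlanningError and nothing moves.
- workorder.close_job(): hands the job in; it is judged then, once.
Trained networks look in the newest picture that a camera, given by its name, has taken for a name from the list of things; names that differ only in an ending like _2 or _b are one class to them, and where a whole thing is asked for, a point or a joint stands for the part that bears it (a point fixed in the world has none). Each returns a list of dicts, best first, with "p" (0 to 1); they miss things now and then, are a little off and sometimes report something else, mostly with a low value. They report only what shows in the picture. A call takes as long as a camera call. They do not tell look-alikes from the thing itself.
- recognise(label, camera): "rect" ([centre column, centre row, width, height] in pixels, round what is visible of it).
Readings, each from a call of its own:
- robot.current_time_s(): time.
- robot.current_joint_positions(): joint angles.
- robot.current_dq(): joint speeds.
- robot.current_joint_torque(): joint torques, N m.
- robot.current_tool_pos(): TCP position.
- robot.current_eef_rot(): TCP orientation.
- robot.current_contact_force(): force on the tool from outside, world axes, zero at the start.
- robot.current_torque(): the same for the moment, N m.
- robot.current_finger_gap(): opening from 0.0 (shut) to 1.0 (fully open).
- robot.current_gripper_force(): force on a finger pad.
Only numpy, scipy, OpenCV 4.12 (cv2) and the standard library are available. Lean on these libraries where they do the work, as an engineer would, in place of code of your own. Each camera call takes 0.05 s, during which the arm holds its last target. There are 200 camera calls.

### The job

At the battery plant's acid-test bench, first press the sprung cap of the clamped air-duster can right down briefly and let it spring back, to blow the lead dust off the light gate's lenses. Then pick up the long sealed sample cell (the longest of the three vessels on the tray) by its two long frosted faces only, never touching its clear end windows, and hold it upright in the gate's light path, midway between the two lenses, its length along the beam and its middle on the beam. Finish while still holding it there, touching nothing but the gripper; leave the short cell and the vial standing where they are.

Things in the scene. Friction and masses are not known exactly. Their poses are not given: they have to be found in the camera images.
- gate: Fixed light gate: base plate 80 (x) x 220 (y) x 12 mm, a 60 x 46 mm housing 119 mm high at each end (own |y| 60 to 106 mm). From each a lens tube, 22 mm diameter, reaches 10 mm inwards, 90 mm above the table; the free gap between the lenses is 100 mm, open above and to own +x and -x. Origin: centre of the underside, on the table. Own z up; the beam runs along own y.
- gate_beam (a point): The point of the light beam midway between the two lens faces, 90 mm above the table (78 mm above the gate's base plate), with the gate's axes: the beam runs along its y axis.
- can: Fixed small air-duster can of bare aluminium, 52 mm diameter, clamped on a steel foot 75 x 75 x 8 mm, about 150 mm from the gate on the gate's +x side. Origin at the centre of the foot's underside; own z is up, the spout points to own -x, towards the gate. Shoulder at 108 mm.
- cap_top (a point): Centre of the flat top of the can's round white nozzle cap (32 mm diameter, 16 mm high), 134 mm above the table when released. A thin spout (no obstacle) leaves its side.
- cap (a joint): Nozzle cap travel in m: 0 released, 0.008 fully down; it moves straight down against a spring that takes 3 N to start and about 9 N fully down, and springs back when let go. It counts as pressed beyond 0.005 and as released below 0.002.
- tray: Fixed flat grey tray, 100 (x) x 230 (y) x 6 mm, origin at the centre of its underside; the long cell, the short cell and the vial stand on it in any order, about 75 mm apart along its y.
- cell: The long sealed sample cell, loose, about 60 g, standing upright: 44 mm long (own x), 20 mm wide (own y), 50 mm high. The long faces (own +y and -y) are frosted and may be gripped; the end faces (own +x and -x) are clear windows. Origin: centre of its underside, which starts 6 mm above the table; own z up. Same either way round.
- cell_mid (a point): Centre of the long cell, 25 mm above its underside, with the cell's axes.
- cell_windows: The two clear window plates at the long cell's ends (2 mm thick, 18 mm wide, 46 mm high, their outer faces at own x = +22 and -22 mm); fixed to the cell, same origin and axes. Not to be touched by the robot.
- short_cell: Bystander: sealed cell of the same make but only 24 mm long (own x), 20 mm wide, 50 mm high, loose on the tray; origin at the centre of its underside.
- vial: Bystander: round stoppered vial, 23 mm diameter, 52 mm high, loose on the tray; origin at the centre of its underside.
Things that resemble listed ones, but are neither listed nor needed, are in the scene too. What is shaped like the can but green is not meant.

How it is judged (in metres and radians):
On the way, in this order (a step that is already met when the one before it is completed fails the run):
1. the nozzle cap is pressed down (beyond 5 of its 8 mm) (value of joint cap above 0.005 m), for 0.1 s.
2. the cap has sprung back (below 2 mm) (value of joint cap below 0.002 m), for 0.1 s.
3. the long cell is lifted in the fingers (height (world z) of cell_mid above 0.06 m and contact force between the fingers and cell above 1 N), for 0.2 s.
At the end, for the whole second after the job is handed in: The long cell is held still in the fingers in the light path: its centre within 7 mm of the beam sideways, 14 mm in height and 20 mm of the middle along the beam, its length within 0.17 rad of the beam, upright within 0.17 rad, touching neither the gate nor the can; the cap is released (x of cell_mid in the frame of gate_beam between -0.007 and 0.007 m and y of cell_mid in the frame of gate_beam between -0.02 and 0.02 m and z of cell_mid in the frame of gate_beam between -0.014 and 0.014 m and angle between the x axis of cell and the y axis of gate, either way round below 0.17 rad and angle between cell's own z axis and vertical below 0.17 rad and contact force between the fingers and cell above 1 N and contact force between cell and gate below 0.05 N and contact force between cell and can below 0.05 N and linear speed of cell below 0.02 m/s and value of joint cap below 0.002 m); the arm keeps its last pose, push and grip.
It fails at once if the robot touches a clear window of the long cell (contact force between any of the fingers, the arm and cell_windows above 0.3 N).
It fails at once if the short cell is moved by more than 20 mm or tipped (distance of short_cell from where it was at the start of the episode above 0.02 m or angle between short_cell's own z axis and vertical above 0.5 rad).
It fails at once if the vial is moved by more than 20 mm or tipped (distance of vial from where it was at the start of the episode above 0.02 m or angle between vial's own z axis and vertical above 0.5 rad).
It also fails if it takes over 48 s, if anything falls off the work surface, if the arm or the gripper's body presses on something with over 40 N, if the wrist force passes 120 N, or if a joint passes its speed limit or range.

## Working session

There is one attempt and no reset: what is moved stays moved. The work goes in short steps, each a Python script; the robot and the scene stay as the last script left them, time stands still between calls to the robot, and variables do not carry over. Pictures are saved under pics/ and viewed, at most 10 in all, crops included, and the job is handed in when it is done.

```bash
mkdir -p pics; ls; python3 - <<'E'
from station import robot, fingers, vision, workorder, recognise
import cv2
for n in ("scene","top"):
    cv2.imwrite(f"pics/{n}0.png", vision.grab_frame(n)[:,:,::-1])
    print(n, vision.calibration(n))
    for l in ("gate","can","cap","tray","cell","short_cell","vial"):
        print(l,[(round(d["p"],2),[round(float(v),1) for v in d["rect"]]) for d in recognise(l,n)[:3]])
print(vision.calibration("wrist"), robot.current_eef_rot(), robot.current_time_s())
E
```

```text
pics
scene {'mtx': array([[449.1415067 ,   0.        , 278.07048301],
       [  0.        , 449.1415067 , 209.90235278],
       [  0.        ,   0.        ,   1.        ]]), 'k1': 0.021341695914638012, 'extrinsics': array([[-0.74732231,  0.66440679, -0.00854273,  0.41118927],
       [-0.36126866, -0.39549621,  0.84443336,  0.14363606],
       [ 0.55766864,  0.63415011,  0.5355925 , -1.224338  ],
       [ 0.        ,  0.        ,  0.        ,  1.        ]])}
gate [(0.97, [376.6, 239.0, 121.2, 115.6]), (0.36, [254.4, 186.1, 11.7, 23.4])]
can [(0.89, [381.4, 317.9, 65.6, 107.5]), (0.65, [317.6, 274.1, 59.6, 92.1])]
cap [(0.73, [391.4, 277.4, 29.5, 23.1]), (0.66, [321.2, 239.1, 20.7, 17.8])]
tray [(0.85, [259.9, 195.8, 100.2, 40.7]), (0.22, [316.6, 273.1, 60.9, 90.1])]
cell [(0.8, [235.7, 172.4, 22.4, 28.6])]
short_cell [(0.75, [255.7, 188.2, 12.6, 25.5])]
vial [(0.52, [282.1, 190.8, 11.5, 26.3])]
top {'mtx': array([[414.32257997,   0.        , 282.95621618],
       [  0.        , 414.32257997, 207.40634329],
       [  0.        ,   0.        ,   1.        ]]), 'k1': 0.042817284603863984
[... 664 characters left out ...]
, 12.8]), (0.37, [222.8, 266.6, 110.6, 34.3])]
short_cell [(0.59, [374.0, 264.5, 18.0, 10.0])]
vial []
{'mtx': array([[376.65104173,   0.        , 279.50912236],
       [  0.        , 376.65104173, 214.24798619],
       [  0.        ,   0.        ,   1.        ]]), 'k1': -0.02021499621064782, 'T_tool_cam': array([[-3.45183468e-04,  9.46873078e-01,  3.21607300e-01,
         8.21625701e-02],
       [ 9.99999932e-01,  2.85692776e-04,  2.32173355e-04,
        -9.76799240e-04],
       [ 1.27957817e-04,  3.21607358e-01, -9.46873112e-01,
        -1.26639409e-01],
       [ 0.00000000e+00,  0.00000000e+00,  0.00000000e+00,
         1.00000000e+00]])} [1.79995830e+02 6.21228043e-04 2.14208253e+01] 0.8
```

View pics/top0.png

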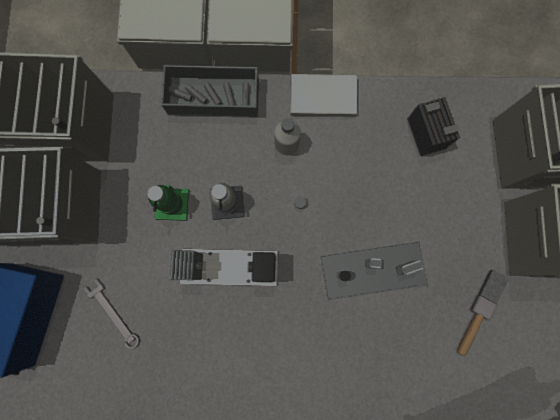

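View pics/scene0.png

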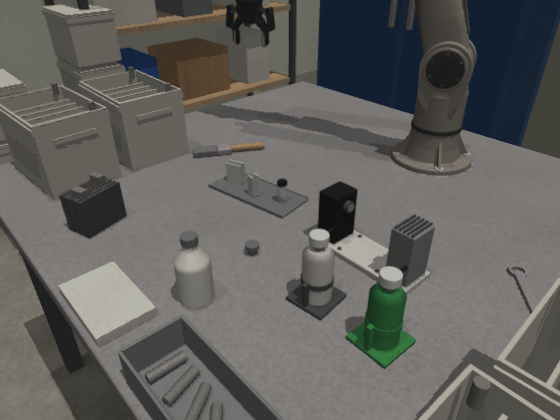

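The top view shows the white-capped bare can with its cap at about (219,192), the green decoy at (170,203), and the gate at (230,267). On the tray are the vial (345,275), the short cell (376,264) and the long cell (412,268), which is tilted in yaw. The scene view agrees: caps at (320,238) for the bare can and (391,278) for the green one.

```bash
cat > h.py <<'E'
from station import robot, fingers, vision, workorder, recognise
import numpy as np, cv2
from scipy.spatial.transform import Rotation as R
def cam(n):
    """K, k1, T_world_cam"""
    c=vision.calibration(n)
    if n=="wrist":
        T=np.eye(4); T[:3,:3]=R.from_euler("xyz",robot.current_eef_rot(),degrees=True).as_matrix(); T[:3,3]=robot.current_tool_pos()
        return c["mtx"],c["k1"],T@c["T_tool_cam"]
    return c["mtx"],c["k1"],np.linalg.inv(c["extrinsics"])
def ray(C,px):
    K,k1,T=C
    u=cv2.undistortPoints(np.array([[px]],float),K,np.array([k1,0,0,0,0]))[0,0]
    d=T[:3,:3]@np.array([u[0],-u[1],-1]); return T[:3,3],d/np.linalg.norm(d)
def onz(C,px,z):
    o,d=ray(C,px); return o+d*(z-o[2])/d[2]
def tri(obs):
    A=np.zeros((3,3));b=np.zeros(3)
    for C,px in obs:
        o,d=ray(C,px);P=np.eye(3)-np.outer(d,d);A+=P;b+=P@o
    x=np.linalg.solve(A,b)
    return x,[np.linalg.norm(np.cross(x-ray(C,p)[0],ray(C,p)[1])) for C,p in obs]
def proj(C,X):
    K,k1,T=C; p=np.linalg.inv(T)@np.append(X,1)
    return cv2.projectPoints(np.array([[p[0],-p[1],-p[2]]]),np.zeros(3),np.zeros(3),K,np.array([k1,0,0,0,0]))[0].ravel()
E
python3 - <<'E'
from h import *
np.set_printoptions(precision=4,suppress=True)
t,s=cam("top"),cam("scene")
for n,a,b in (("cap",(219.1,191.5),(320,237)),("cell",(410,267),(235.7,172.4)),("short",(375,264),(255.3,186)),("vial",(345,274.5),(282.1,191))):
    print(n,*tri([(t,a),(s,b)]))
print("gate ends",onz(t,(183,268),.119),onz(t,(275,268),.119), "plate", onz(t,(180,268),.012))
tr=[onz(t,p,.006) for p in((321,255),(419,242),(428,286),(328,299))];print("tray",np.array(tr))
a,b=onz(t,(402,271),.056),onz(t,(424,264),.056);print("cell ends",a,b)
v=tr[1]-tr[0];print(np.degrees(np.arctan2(v[1],v[0])))
print(R.from_matrix(vision.calibration("wrist")["T_tool_cam"][:3,:3]).as_euler("xyz",degrees=True))
E
```

```text
cap [0.6196 0.176  0.1276] [np.float64(0.0012537342081884253), np.float64(0.0012537342081884075)]
cell [ 0.4754 -0.243   0.0285] [np.float64(0.0022657222725992877), np.float64(0.0022657222725995206)]
short [ 0.4793 -0.165   0.0245] [np.float64(0.0037497530200752364), np.float64(0.003749753020075302)]
vial [ 0.4551 -0.0972  0.0302] [np.float64(0.0028593819448369476), np.float64(0.0028593819448368067)]
gate ends [0.4627 0.242  0.119 ] [0.4662 0.0558 0.119 ] plate [0.4644 0.2742 0.012 ]
tray [[ 0.5005 -0.0477  0.006 ]
 [ 0.5355 -0.274   0.006 ]
 [ 0.4361 -0.2905  0.006 ]
 [ 0.4017 -0.064   0.006 ]]
cell ends [ 0.4672 -0.2188  0.056 ] [ 0.4834 -0.2667  0.056 ]
-81.20310793582556
[161.2398  -0.0073  90.0198]
```

```bash
python3 - <<'E'
from h import *
import pickle
views={}
def look(k,p,yaw):
    robot.move_to(p,[180,0,yaw]); robot.pause(0.15)
    C=cam("wrist"); im=vision.grab_frame("wrist"); views[k]=C; cv2.imwrite(f"pics/{k}.png",im[:,:,::-1])
    print(k,robot.current_time_s(),robot.current_tool_pos(),np.round(robot.current_joint_positions(),0))
look("cellA",[.475,-.243,.17],109)
look("cellB",[.465,-.183,.20],109)
look("gateA",[.464,.12,.30],90)
look("gateB",[.52,.16,.32],90)
look("capA",[.62,.16,.26],90)
for l in("cap","can"): print(l,[(round(d["p"],2),d["rect"]) for d in recognise(l,"wrist")[:3]])
pickle.dump(views,open("views.pkl","wb"))
a=[cv2.imread(f"pics/{k}.png") for k in views]
cv2.imwrite("pics/m1.png",np.hstack([cv2.resize(x,(400,300)) for x in a[2:4]]))
E
```

```text
cellA 2.4583 [ 0.47446715 -0.24452605  0.17011755] [ 45.  21. -25.  95.  10.  66.  36.]
cellB 3.0333 [ 0.46440214 -0.18448426  0.19937665] [ 42.  16. -27.  98.   8.  68.  31.]
gateA 4.45 [0.46430035 0.11844381 0.29943644] [ 16.  11. -39.  90.   7.  81. -23.]
gateB 5.0417 [0.51942284 0.15891093 0.31977893] [ 10.  20. -40.  78.  13.  86. -29.]
capA 5.7833 [0.61954563 0.16066995 0.26206898] [  6.  33. -37.  68.  19.  85. -29.]
cap [(0.86, [269.6, 6.3, 36.4, 12.6]), (0.62, [264.9, 188.1, 70.5, 48.6])]
can [(0.8, [274.0, 31.2, 84.6, 58.9]), (0.59, [272.8, 165.4, 93.6, 93.3])]
```

View pics/cellA.png

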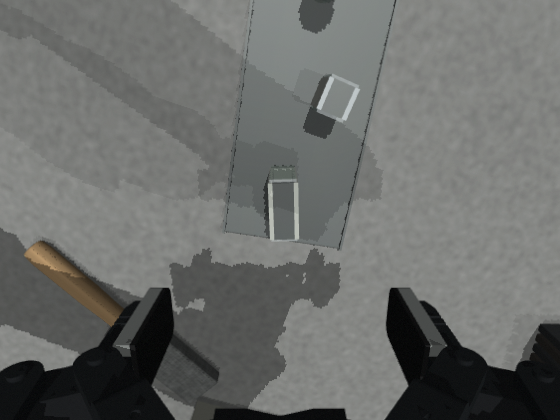

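View pics/cellB.png

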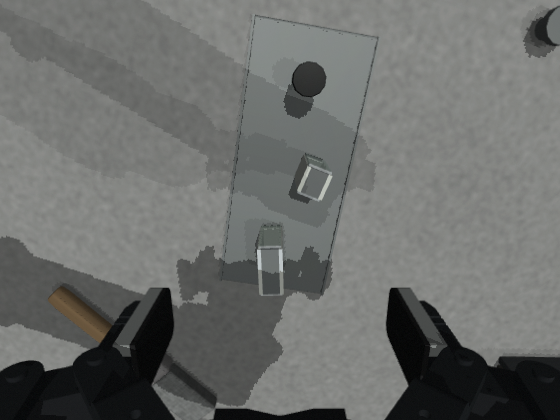

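View pics/gateA.png

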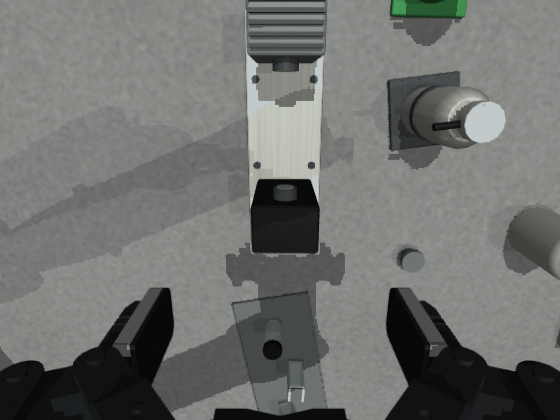

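View pics/gateB.png

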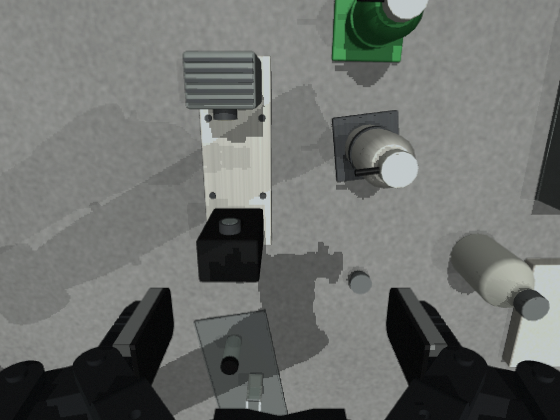

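View pics/capA.png

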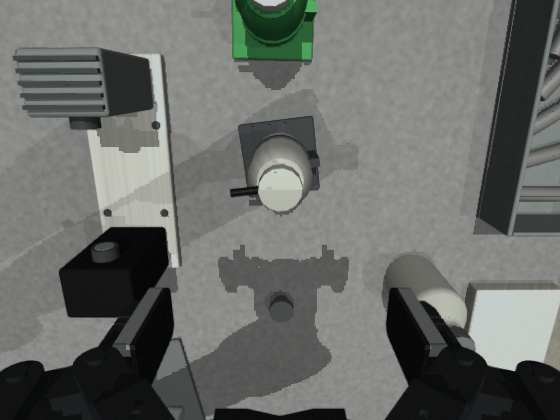

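CellA: the long cell's top is a rectangle with corners (270,181), (297,180), (300,240), (271,241). CellB: its centre is at (271,271). The cap top sits at (485,122) in gateA, (399,169) in gateB and (280,191) in capA. The gate's four base-plate screws show in gateA and gateB.

```bash
python3 - <<'E'
from h import *
import pickle
np.set_printoptions(precision=4,suppress=True)
V=pickle.load(open("views.pkl","rb")); t,s=cam("top"),cam("scene")
print("cap",*tri([(V["gateA"],(485,122)),(V["gateB"],(399,169.5)),(V["capA"],(280,191)),(t,(219.1,191.5))]))
A=[(270,181),(297,180),(300,240),(271,241)];B=[(258,247),(283,246),(284,294),(260,296)]
P=[tri([(V["cellA"],a),(V["cellB"],b)]) for a,b in zip(A,B)]
print("cell",np.array([p[0] for p in P]),np.mean([p[0] for p in P],0),[p[1][0] for p in P])
for k,q in(("cellA",A),("cellB",B)):
    w=np.array([onz(V[k],x,.056) for x in q]); v=w[2]+w[3]-w[0]-w[1]
    print(k,w.mean(0),np.degrees(np.arctan2(v[1],v[0])),np.linalg.norm(v)/2,np.linalg.norm(w[1]-w[0]))
ga=[(255,79),(314,79),(257,165),(311,165)];gb=[(208,118),(262,118),(213,196),(263,195)]
P=np.array([tri([(V["gateA"],a),(V["gateB"],b)])[0] for a,b in zip(ga,gb)]);print("screws",P,P.mean(0))
for k,q in(("gateA",ga),("gateB",gb)):
    w=np.array([onz(V[k],x,.012) for x in q]); print(k,w[:,:2].ravel(),w.mean(0))
# lens tube bottoms/ housing outer
print("black outer top corners",[onz(V["gateA"],p,.119) for p in((252,251),(318,251))],[onz(V["gateB"],p,.119) for p in((197,281),(262,281))])
print("grey outer top B",[onz(V["gateB"],p,.119) for p in((184,52),(258,54),(186,107),(257,109))])
print("plate far end gateB",onz(V["gateB"],(270,57),.012),onz(V["gateB"],(271,243),.012))
E
```

```text
cap [0.6194 0.1752 0.133 ] [np.float64(0.0009758293221007384), np.float64(0.0005629533310130316), np.float64(0.0005233517322561446), np.float64(0.0009571935391405743)]
cell [[ 0.4594 -0.2238  0.0547]
 [ 0.4772 -0.218   0.0518]
 [ 0.4924 -0.257   0.0546]
 [ 0.4733 -0.2621  0.06  ]] [ 0.4756 -0.2402  0.0553] [np.float64(0.00033459376603876335), np.float64(0.0005386489297885648), np.float64(0.0002928639982512996), np.float64(2.5017611674006104e-05)]
cellA [ 0.4755 -0.2402  0.056 ] -69.16426369408906 0.042547980357163215 0.017698253500937414
cellB [ 0.4754 -0.24    0.056 ] -69.98729915600374 0.04315776173998574 0.019531582415695407
screws [[0.438  0.2091 0.0137]
 [0.4986 0.209  0.016 ]
 [0.4383 0.119  0.0144]
 [0.4981 0.1183 0.0097]] [0.4683 0.1638 0.0135]
gateA [0.4378 0.2092 0.499  0.209  0.4379 0.1189 0.4979 0.1187] [0.4682 0.164  0.012 ]
gateB [0.4378 0.2089 0.4984 0.2087 0.4382 0.1178 0.4982 0.119 ] [0.4681 0.1636 0.012 ]
black outer top corners [array([0.4384, 0.0629, 0.119 ]), array([0.4972, 0.0627, 0.119 ])] [array([0.4373, 0.0622, 0.119 ]), array([0.5009, 0.0622, 0.119 ])]
grey outer top B [array([0.4415, 0.269 , 0.119 ]), array([0.501 , 0.2672, 0.119 ]), array([0.4398, 0.2262, 0.119 ]), array([0.4994, 0.2244, 0.119 ])]
plate far end gateB [0.508  0.2723 0.012 ] [0.5072 0.0567 0.012 ]
```

```bash
python3 - <<'E'
from h import *
fingers.gripper_to(0.0,40)
x,y=.6194,.1752
robot.move_to([x,y,.134+robot.tip_reach+.025],[180,0,90]); p=robot.current_tool_pos(); print(p)
f=robot.line_to([x,y,.134+robot.tip_reach-.0085],velocity=.04,f_stop=13)
print("stop",f,robot.current_tool_pos(),robot.current_contact_force())
robot.pause(.3); print(robot.current_tool_pos(),robot.current_contact_force())
robot.line_to([x,y,.22],velocity=.15); robot.pause(.2); print(robot.current_contact_force())
fingers.gripper_to(0.75)
c=np.array([.4755,-.2402]); o=[180,0,110.5]
robot.move_to([*c,.19],o); robot.pause(.1); print(robot.current_tool_pos(),robot.current_eef_rot(),robot.current_time_s())
robot.line_to([*c,.10],velocity=.12); robot.pause(.1)
C=cam("wrist"); im=vision.grab_frame("wrist")
for q in ((-22,-10),(22,-10),(22,10),(-22,10)):
    a=np.radians(-69.5); v=c+np.array([[np.cos(a),-np.sin(a)],[np.sin(a),np.cos(a)]])@np.array(q)/1000
    cv2.circle(im,tuple(int(round(k)) for k in proj(C,[*v,.056])),2,(255,0,0),-1)
cv2.imwrite("pics/pre.png",im[:,:,::-1])
print(robot.current_tool_pos(),robot.current_time_s())
E
```

```text
[0.61927016 0.17494262 0.17584036]
stop False [0.61940111 0.17502327 0.14397264] [-2.45116102 -1.96519806  7.63512996]
[0.61940533 0.17505045 0.14401007] [-2.27254663 -1.63697403  8.60848   ]
[-0.18999978 -0.29292812  0.33917145]
[ 0.47652539 -0.23873244  0.19026853] [ 1.79937543e+02 -5.60652185e-03  1.10653572e+02] 11.575
[ 0.4762161  -0.24051815  0.10096552] 12.625
```

View pics/pre.png

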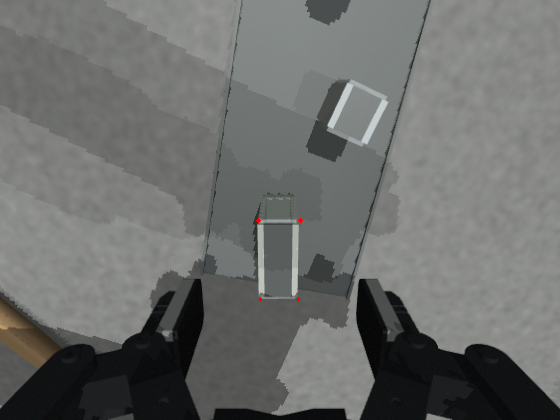

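The overlay outline falls on the cell, so the grasp can go ahead.

```bash
python3 - <<'E'
from h import *
robot.line_to([.4755,-.2404,.037],[180,0,110.5],velocity=.08); robot.pause(.1)
p=robot.current_tool_pos(); print(p)
fingers.gripper_to(0.0,40); robot.pause(.2)
p=robot.current_tool_pos(); print(p,robot.current_eef_rot(),robot.current_finger_gap(),robot.current_gripper_force())
robot.line_to([.4755,-.2404,.21],velocity=.12); robot.pause(.2)
print(robot.current_finger_gap(),robot.current_gripper_force())
robot.move_to([.4682,.164,.22],[180,0,90]); robot.pause(.2)
print(robot.current_tool_pos(),robot.current_eef_rot(),robot.current_gripper_force(),robot.current_time_s())
C=cam("wrist"); cv2.imwrite("pics/held.png",vision.grab_frame("wrist")[:,:,::-1])
t=vision.grab_frame("top")
E
```

```text
[ 0.47612842 -0.24058933  0.037653  ]
[ 0.47579608 -0.24052551  0.03729696] [1.79976281e+02 2.98075283e-02 1.10500720e+02] 0.23071368849636387 39.486576318740845
0.2276258582285244 39.292396903038025
[0.46869174 0.16286032 0.21983074] [-1.79988159e+02  1.65764901e-02  8.98717437e+01] 39.13207232952118 17.825
```

View pics/held.png

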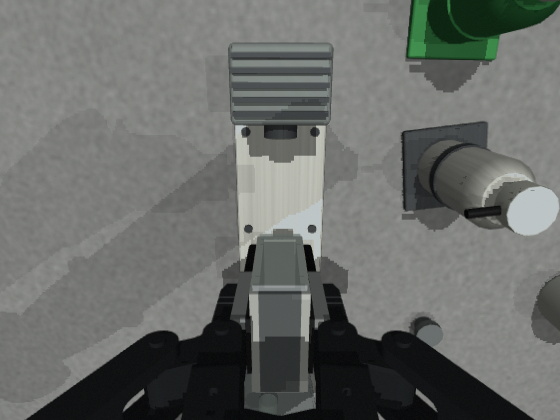

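The cell is held square between the pads, gripped by its frosted faces. The gate's slot is directly below.

```bash
python3 - <<'E'
from h import *
t=np.array([.4682,.164,.0965])
robot.line_to(t,[180,0,90],velocity=.07); robot.pause(.4)
p=np.array(robot.current_tool_pos()); print(p,robot.current_eef_rot(),robot.current_contact_force(),robot.current_gripper_force())
im=vision.grab_frame("scene"); cv2.imwrite("pics/fin.png",cv2.resize(im[100:340,220:500,::-1],(700,600)))
print(robot.current_time_s(), [d["rect"] for d in recognise("cell","scene")[:1]])
C=cam("scene"); print("expected cell_mid px",proj(C,[.4682,.164,.09]))
E
```

```text
[0.46822318 0.16398058 0.09652757] [1.79995720e+02 3.52402224e-04 8.99990738e+01] [ 0.00318642 -0.14580735 -0.19348635] 39.132564067840576
20.2917 [[373.8, 221.9, 32.0, 30.9]]
expected cell_mid px [372.01853856 217.86904798]
```

View pics/fin.png

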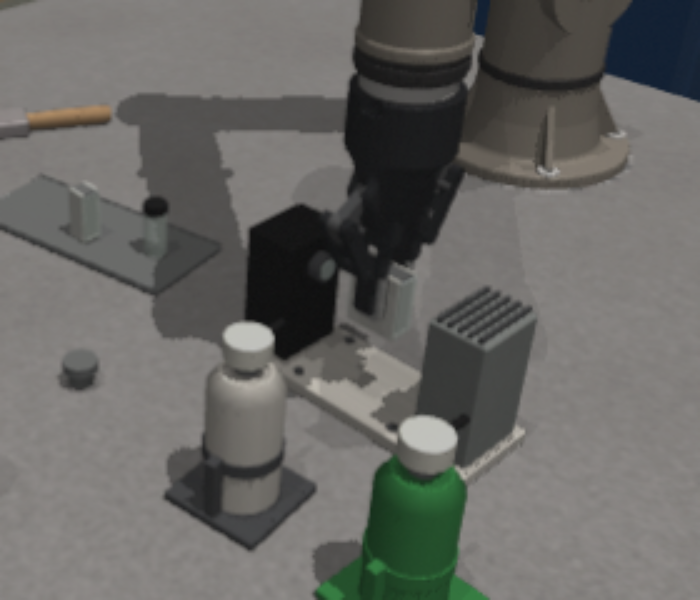

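The cell is held upright midway between the lenses, clear of both housings. The cap is released, and the short cell and vial are still standing.

```bash
python3 -c "
from station import workorder
print(workorder.close_job())"
```

```text
the job is handed in; nothing more can be done
None
```

I pressed the duster cap about 7 mm and it sprang back. The long cell is held upright by its frosted faces, midway between the gate's lenses; the job was handed in at about 20 s, and no verdict was shown.

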